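Press home the row of dust caps

TASK

The blue dust caps on one of the two connector boxes are standing proud. With a fingertip, work along that curved row in one pass, starting at the yellow-striped end, and gently press each cap fully home in turn, keeping the fingertip close over the row until the last cap is down; then take the hand clear. Only press, do not pull or pinch the caps, and leave the black-capped box and the loose things alone.

Things in the scene. Friction and masses are not known exactly. Their poses are not given: they have to be found in the camera images.
- blue_box: the box to work on: cast-aluminium connector box fixed to the bench, lying on its back, connectors up; 100 x 215 mm body (108 x 223 mm foot), flat top face 45 mm above the bench. Origin at the centre of its underside on the bench, z up; y runs along its length towards the end with the yellow stripe, so the stripe (12 x 62 mm, on the top face) lies at y = +96 mm. It can stand left or right and at any yaw.
- black_box: an identical box, yellow stripe included, but with black caps, waiting for cables; to be left alone. Same origin and axes.
- blue1_top (a point): centre of the domed top of blue cap 1 (the one next to the yellow stripe); moves with the cap; z up. Cap: round plastic, 26 mm across, 12 mm tall, with an 8 mm flat on top; the 5 caps lie on a gentle arc, 36 mm apart centre to centre. Top 65 mm above the bench when 5 mm proud, 60 mm when fully home.
- blue1 (a joint): how far blue cap 1 is pressed down, m: 0 = 5 mm proud (a red ring of the connector shows below the cap), 0.005 = fully home on the steel flange, where it meets a hard stop. Starts between 0 and 0.001. It yields at about 2.5 N, has no spring and stays where it is left; negative means pulled up.
- blue2_top (a point): centre of the domed top of blue cap 2 (second from the stripe); moves with the cap; z up. Cap: round plastic, 26 mm across, 12 mm tall, with an 8 mm flat on top; the 5 caps lie on a gentle arc, 36 mm apart centre to centre. Top 65 mm above the bench when 5 mm proud, 60 mm when fully home.
- blue2 (a joint): how far blue cap 2 is pressed down, m: 0 = 5 mm proud (a red ring of the connector shows below the cap), 0.005 = fully home on the steel flange, where it meets a hard stop. Starts between 0 and 0.001. It yields at about 2.5 N, has no spring and stays where it is left; negative means pulled up.
- blue3_top (a point): centre of the domed top of blue cap 3 (the middle one); moves with the cap; z up. Cap: round plastic, 26 mm across, 12 mm tall, with an 8 mm flat on top; the 5 caps lie on a gentle arc, 36 mm apart centre to centre. Top 65 mm above the bench when 5 mm proud, 60 mm when fully home.
- blue3 (a joint): how far blue cap 3 is pressed down, m: 0 = 5 mm proud (a red ring of the connector shows below the cap), 0.005 = fully home on the steel flange, where it meets a hard stop. Starts between 0 and 0.001. It yields at about 2.5 N, has no spring and stays where it is left; negative means pulled up.
- blue4_top (a point): centre of the domed top of blue cap 4 (fourth from the stripe); moves with the cap; z up. Cap: round plastic, 26 mm across, 12 mm tall, with an 8 mm flat on top; the 5 caps lie on a gentle arc, 36 mm apart centre to centre. Top 65 mm above the bench when 5 mm proud, 60 mm when fully home.
- blue4 (a joint): how far blue cap 4 is pressed down, m: 0 = 5 mm proud (a red ring of the connector shows below the cap), 0.005 = fully home on the steel flange, where it meets a hard stop. Starts between 0 and 0.001. It yields at about 2.5 N, has no spring and stays where it is left; negative means pulled up.
- blue5_top (a point): centre of the domed top of blue cap 5 (the far end of the row); moves with the cap; z up. Cap: round plastic, 26 mm across, 12 mm tall, with an 8 mm flat on top; the 5 caps lie on a gentle arc, 36 mm apart centre to centre. Top 65 mm above the bench when 5 mm proud, 60 mm when fully home.
- blue5 (a joint): how far blue cap 5 is pressed down, m: 0 = 5 mm proud (a red ring of the connector shows below the cap), 0.005 = fully home on the steel flange, where it meets a hard stop. Starts between 0 and 0.001. It yields at about 2.5 N, has no spring and stays where it is left; negative means pulled up.
- black1 (a joint): the same for black cap 1 of the other box (the one next to the yellow stripe); starts at 0 and must stay there.
- black2 (a joint): the same for black cap 2 of the other box (second from the stripe); starts at 0 and must stay there.
- black3 (a joint): the same for black cap 3 of the other box (the middle one); starts at 0 and must stay there.
- black4 (a joint): the same for black cap 4 of the other box (fourth from the stripe); starts at 0 and must stay there.
- black5 (a joint): the same for black cap 5 of the other box (the far end of the row); starts at 0 and must stay there.
- plug: loose steel cable plug standing upright on the bench, 34 mm across, 66 mm tall, origin at the centre of its underside; bystander
- screwdriver: loose screwdriver with an orange handle lying on the bench, 190 mm long along its x axis, origin on the bench; bystander
- spray_can: loose can standing upright with a blue label, 52 mm across, 150 mm tall, origin at the centre of its underside; bystander

How it is judged:
On the way, in this order (a step that is already met when the one before it is completed fails the run):
1. blue cap 1, counted from the yellow stripe, is pressed home (value of joint blue1 above 0.0038 m), for 0.1 s.
2. blue cap 2, counted from the yellow stripe, is pressed home (value of joint blue2 above 0.0038 m), for 0.1 s.
3. blue cap 3, counted from the yellow stripe, is pressed home (value of joint blue3 above 0.0038 m), for 0.1 s.
4. blue cap 4, counted from the yellow stripe, is pressed home (value of joint blue4 above 0.0038 m), for 0.1 s.
5. blue cap 5, counted from the yellow stripe, is pressed home (value of joint blue5 above 0.0038 m), for 0.1 s.
At the end, for the whole second after the job is handed in: all five blue caps are pressed home (at least 3.8 of 5 mm down), the black caps are as they were (within 1.5 mm), and the plug, screwdriver and can are within 10 mm of where they stood (value of joint each of blue1, blue2, blue3, blue4, blue5 above 0.0038 m and not ((value of joint black1 above 0.0015 m or value of joint black1 below -0.0015 m) or (value of joint black2 above 0.0015 m or value of joint black2 below -0.0015 m) or (value of joint black3 above 0.0015 m or value of joint black3 below -0.0015 m) or (value of joint black4 above 0.0015 m or value of joint black4 below -0.0015 m) or (value of joint black5 above 0.0015 m or value of joint black5 below -0.0015 m)) and distance of each of plug, screwdriver, spray_can from where it was at the start of the episode below 0.01 m); the robot touches nothing.
It fails at once if a blue cap is pressed out of turn, before the one nearer the stripe is home ((value of joint blue2 above 0.0025 m and not (value of joint blue1 above 0.0038 m)) or (value of joint blue3 above 0.0025 m and not (value of joint blue2 above 0.0038 m)) or (value of joint blue4 above 0.0025 m and not (value of joint blue3 above 0.0038 m)) or (value of joint blue5 above 0.0025 m and not (value of joint blue4 above 0.0038 m))).
It fails at once if a blue cap is pulled up (value of joint any of blue1, blue2, blue3, blue4, blue5 below -0.002 m).
It fails at once if between the first cap and the last, the fingertips leave the row: more than about 60 mm above the caps or 60 mm sideways from every cap (value of joint blue1 above 0.0038 m and not (value of joint blue5 above 0.0038 m) and (z of the grasp point in the frame of blue_box above 0.145 m or (horizontal distance between the grasp point and blue1_top above 0.06 m and horizontal distance between the grasp point and blue2_top above 0.06 m and horizontal distance between the grasp point and blue3_top above 0.06 m and horizontal distance between the grasp point and blue4_top above 0.06 m and horizontal distance between the grasp point and blue5_top above 0.06 m))).
It fails at once if the blue box or its caps are pressed harder than 35 N (contact force between any of the arm, the fingers and blue_box above 35 N).
It fails at once if a black cap is moved by more than 1.5 mm, the black box is pushed harder than 5 N, or a loose bystander is moved or lifted by more than 10 mm (((value of joint black1 above 0.0015 m or value of joint black1 below -0.0015 m) or (value of joint black2 above 0.0015 m or value of joint black2 below -0.0015 m) or (value of joint black3 above 0.0015 m or value of joint black3 below -0.0015 m) or (value of joint black4 above 0.0015 m or value of joint black4 below -0.0015 m) or (value of joint black5 above 0.0015 m or value of joint black5 below -0.0015 m)) or contact force between any of the arm, the fingers and black_box above 5 N or distance of any of plug, screwdriver, spray_can from where it was at the start of the episode above 0.01 m).
It also fails if it takes over 51 s, if anything falls off the work surface, if the arm or the gripper's body presses on something with over 40 N, if the wrist force passes 120 N, or if a joint passes its speed limit or range.

ROBOT

A 6-joint arm with a two-finger parallel gripper is mounted at the origin on the work surface. World frame = base frame: x ahead of the robot, y to its left, z up, the work surface at z = 0. Lengths are in m, angles in rad, forces in N, time in s.
With the tool pointing down it reaches from about 0.25 to 0.8 m from the base axis. Payload 8.5 kg.
Tool frame: the origin (TCP) lies midway between the tips of the shut fingers; the grasp point (between the pads) lies 19 mm behind it (robot.grasp_offset is the distance from the TCP to the grasp point, in m); y points along the fingers, z is the direction in which the jaws open and shut, and the axes are right-handed (so a half turn about y gives the same grasp; the last joint's range is limited). The gripper opens to 85 mm and grips with 20 to 120 N. Pads are 22 mm wide; open, the fingers measure 114 mm over their backs; the gripper's body (76 mm by 85 mm) begins 54 mm behind the grasp point. The pads swing forward as they close: fully open they stand 13 mm farther back than shut.
Start: joints at [-1.263, 0.238, -0.013, 1.319, 0, 1.571], TCP at [0.159, -0.5, 0.231] pointing down, gripper open.
Joint ranges: [-2.66, 2.66], [-1.03, 1.9], [-1.14, 1.46], [-1.82, 2.27], [-1.45, 1.34], [-3.14, 3.14]. Speed limits (rad/s): [2.22, 2.22, 2.79, 3.14, 3.14, 3.14].

INTERFACE

Orientations are given as [roll, pitch, yaw] about the fixed x, y, z axes, in that order (R = Rz(yaw) Ry(pitch) Rx(roll)).
In Python, from station import robot, snapshot, get_calibration gives the robot as it stands. Calls block until the motion is done:
- robot.goto(position, orientation): joint-space move of the TCP to a pose.
- robot.line_to(position, max_speed=0.15, rot=None): straight line of the TCP; rot=None keeps the orientation; max_speed is the mean speed in m/s.
- robot.move_j(angles): joint-space move.
- robot.let_go() and robot.close(force=None): open the fingers fully, or close them until they stop; force is the grip in N (None keeps the last).
- robot.pause(seconds).
- robot.ik(position, orientation): joint angles nearest the present ones, or None.
- snapshot(name): name is "scene" or "top" or "wrist"; returns the picture (420x560x3 uint8, red, green, blue); there is no depth.
- get_calibration(name): a dict with "fx", "fy", "cx", "cy" (pixels), "dist" ([k1, k2, p1, p2, k3] as OpenCV has them; the pictures are not rectified), "camera_from_world" (4x4, takes a point from world to camera coordinates); the wrist camera has in their place "T_tool_cam" (4x4, takes a point from camera to tool coordinates, whose origin is the TCP and whose axes are the tool frame's). Camera axes: x right, y down, z forward; pixel columns grow to the right and rows downward; lengths in m; the calibration is good to about 2 mm. A picture is of the moment at which its call begins: read the wrist's pose just before it. get_calibration takes no time and is no camera call.
A pose or a line that the arm cannot do raises robot.MotionError and nothing moves.
- robot.sign_off(): hands the job in, once; it reports no verdict.
Readings, each from a call of its own:
- robot.get_clock(): time.
- robot.get_joint_pos(): joint angles.
- robot.get_joint_velocities(): joint speeds.
- robot.get_effort(): joint torques, N m.
- robot.get_eef_pos(): TCP position.
- robot.get_orientation(): TCP orientation.
- robot.get_contact_force(): force on the tool from outside, world axes, zero at the start.
- robot.get_ft_torque(): the same for the moment, N m.
- robot.get_finger_gap(): finger opening in m.
Only numpy, scipy, OpenCV 4.12 (cv2) and the standard library are available. Lean on these libraries where they do the work, as an engineer would, in place of code of your own. Each camera call takes 0.05 s, during which the arm holds its last target. There are 200 camera calls.

## Working session

There is one attempt and no reset: what is moved stays moved. The work goes in short steps, each a Python script; the robot and the scene stay as the last script left them, time stands still between calls to the robot, and variables do not carry over. Pictures are saved under pics/ and viewed, about 8 in all and at most 12, crops included, and the job is handed in when it is done.

```bash
mkdir -p pics
python3 - <<'E'
from station import robot, snapshot, get_calibration
import cv2
for n in("scene","top"):
    cv2.imwrite(f"pics/{n}0.png",snapshot(n)[:,:,::-1]); c=get_calibration(n); print(n,c)
print(get_calibration("wrist"));print(robot.get_clock(),robot.get_eef_pos(),robot.get_orientation(),robot.grasp_offset)
E
```

```text
scene {'fx': 386.64846231871593, 'fy': 386.64846231871593, 'cx': 275.0193725684996, 'cy': 205.0763461864045, 'dist': array([-0.08968239,  0.        ,  0.        ,  0.        ,  0.        ]), 'camera_from_world': array([[ 0.83424218,  0.55091537, -0.02307026, -0.52030894],
       [ 0.32702633, -0.52803044, -0.78373314, -0.1375907 ],
       [-0.44395243,  0.64627866, -0.6206691 ,  1.23512205],
       [ 0.        ,  0.        ,  0.        ,  1.        ]])}
top {'fx': 519.7028459345355, 'fy': 519.7028459345355, 'cx': 271.024852216165, 'cy': 211.3490698055292, 'dist': array([-0.1480416,  0.       ,  0.       ,  0.       ,  0.       ]), 'camera_from_world': array([[-2.65320132e-03, -9.99996456e-01,  2.21728486e-04,
         1.25212007e-02],
       [-9.92018364e-01,  2.60408111e-03, -1.26066584e-01,
         6.53661874e-01],
       [ 1.26065560e-01, -5.54438757e-04, -9.92021757e-01,
         1.49812351e+00],
       [ 0.00000000e+00,  0.00000000e+00,  0.00000000e+00,
         1.00000000e+00]])}
{'fx': 315.0610743116125, 'fy': 315.0610743116125, 'cx': 279.78029968662895, 'cy': 210.01697138258172, 'dist': array([-0.06081995,  0.        ,  0.        ,  0.        ,  0.        ]), 'T_tool_cam': array([[ 7.63744406e-04,  9.55426164e-01,  2.95229169e-01,
        -7.56198733e-02],
       [ 5.92296517e-04, -2.95229635e-01,  9.55426141e-01,
        -1.42403344e-01],
       [ 9.99999533e-01, -5.54838163e-04, -7.91375572e-04,
         3.25536323e-04],
       [ 0.00000000e+00,  0.00000000e+00,  0.00000000e+00,
         1.00000000e+00]])}
0.1 [ 0.15893571 -0.49996521  0.23074522] [-1.57210168e+00 -1.00000052e-05 -2.83381608e+00] 0.0187
```

View pics/top0.png

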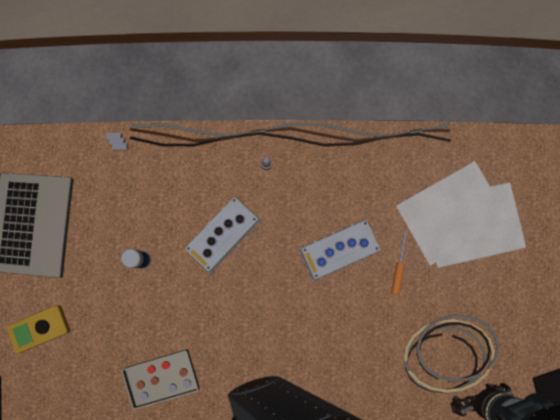

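View pics/scene0.png

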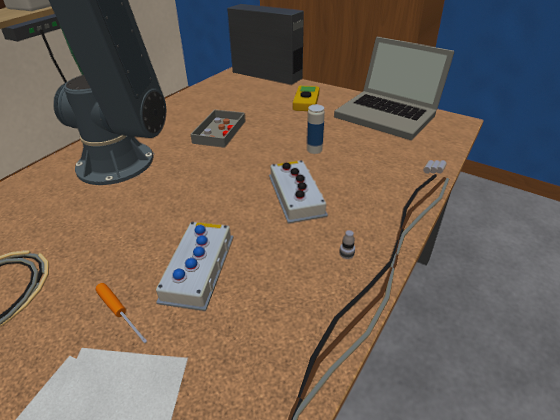

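```bash
cat > h.py <<'E'
import numpy as np, cv2
from station import robot, snapshot, get_calibration
from scipy.spatial.transform import Rotation as Ro
def look(name,save):
    T=np.eye(4); T[:3,:3]=Ro.from_euler('xyz',robot.get_orientation()).as_matrix(); T[:3,3]=robot.get_eef_pos()
    im=snapshot(name); c=get_calibration(name); cv2.imwrite(f"pics/{save}.png",im[:,:,::-1])
    M=T@c["T_tool_cam"] if name=="wrist" else np.linalg.inv(c["camera_from_world"])
    return im,c,M
def cast(px,c,M,z):
    K=np.array([[c["fx"],0,c["cx"]],[0,c["fy"],c["cy"]],[0,0,1]])
    n=cv2.undistortPoints(np.array(px,float).reshape(-1,1,2),K,np.array(c["dist"])).reshape(-1,2)
    r=np.c_[n,np.ones(len(n))]@M[:3,:3].T; o=M[:3,3]
    return o+r*((z-o[2])/r[:,2])[:,None]
def blobs(im,lo,hi,amin,amax):
    h=cv2.cvtColor(im,cv2.COLOR_RGB2HSV); m=cv2.inRange(h,np.array(lo),np.array(hi))
    n,_,s,ce=cv2.connectedComponentsWithStats(m)
    return [(ce[i],s[i]) for i in range(1,n) if amin<s[i,4]<amax]
E
python3 - <<'E'
from h import *
im,c,M=look("top","t1")
for lo,hi,z in(((100,120,50),(125,255,255),.06),((18,130,90),(35,255,255),.045)):
    b=blobs(im,lo,hi,15,3000)
    for (ce,s),p in zip(b,cast([x[0] for x in b],c,M,z)): print(ce.round(1),s,p.round(4))
E
```

```text
[351.7 242.2] [349 239   7   7  36] [ 0.56   -0.2241  0.06  ]
[363.8 242.5] [361 240   7   6  36] [ 0.5589 -0.2599  0.06  ]
[339.8 245.5] [337 243   7   6  36] [ 0.5506 -0.1893  0.06  ]
[329.4 252.2] [326 249   7   7  37] [ 0.5314 -0.1585  0.06  ]
[321.2 261.5] [318 259   7   6  36] [ 0.5044 -0.1341  0.06  ]
[198.3 257.3] [191 251  15  14  41] [0.5178 0.2245 0.045 ]
[310.7 262. ] [306 254  10  18  43] [ 0.5036 -0.1047  0.045 ]
[ 39.5 328.1] [   7  306   61   47 1194] [0.3034 0.7039 0.045 ]
```

Run:
```python
from h import *
robot.close(force=20)
robot.goto([0.545,-0.19,0.20],[-np.pi/2,0,-1.16])
robot.pause(.3)
im,c,M=look("wrist","w1")
b=blobs(im,(100,120,50),(125,255,255),100,5000)
for (ce,s),p in zip(b,cast([x[0] for x in b],c,M,.060)): print(ce.round(1),s,p.round(4))
print(robot.get_clock(),robot.get_eef_pos(),robot.get_orientation(),robot.get_joint_pos(),robot.get_contact_force(),robot.get_finger_gap())
```

```text
[265.3 122.8] [252 109  28  29 627] [ 0.5068 -0.1339  0.06  ]
[282.5 159.8] [270 147  27  27 574] [ 0.5334 -0.1575  0.06  ]
[288.  197.6] [276 185  26  26 530] [ 0.5521 -0.1875  0.06  ]
[282.5 233.2] [270 221  26  25 480] [ 0.5615 -0.2219  0.06  ]
[261.6 258.3] [256 252  12  13 108] [ 0.5533 -0.2545  0.06  ]
3.0667 [ 0.54483849 -0.19042827  0.20006521] [-1.57072340e+00 -6.41647851e-05 -1.16083804e+00] [-3.36242397e-01  3.38903045e-01  4.90621423e-02  1.28085832e+00
  2.39152592e-06  8.24595644e-01] [ 0.46495965 -0.67021359 -0.60543474] 0.00034730730941554314
```

View pics/w1.png

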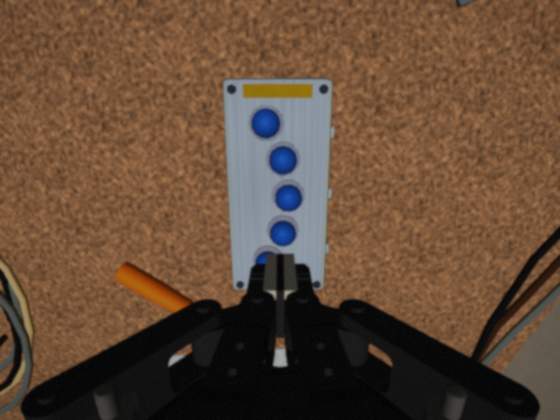

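```bash
cat >> h.py <<'E'
top=np.array([[.5044,-.1341],[.5314,-.1585],[.5506,-.1893],[.56,-.2241],[.5589,-.2599]])
wr=np.array([[.5068,-.1339],[.5334,-.1575],[.5521,-.1875],[.5615,-.2219],[.5607,-.2580]])
caps=(top+wr)/2
g=np.gradient(caps,axis=0); yaws=np.arctan2(g[:,1],g[:,0])
def press(i):
    rot=[-np.pi/2,0,yaws[i]]; x,y=caps[i]
    robot.line_to([x,y,.075],max_speed=.08,rot=rot); robot.pause(.1)
    f0=robot.get_contact_force()[2]; log=[]
    robot.line_to([x,y,.067],max_speed=.03)
    for z in np.arange(.066,.0575,-.0007):
        robot.line_to([x,y,z],max_speed=.02); f=robot.get_contact_force()[2]-f0
        log.append((round(robot.get_eef_pos()[2]*1e3,1),round(f,1)))
        if f>9: break
    robot.pause(.2); print(i+1,log,robot.get_clock(),robot.get_contact_force().round(1))
    robot.line_to([x,y,.075],max_speed=.05)
    return log
E
python3 - <<'E'
from h import *
print(np.linalg.norm(np.diff(caps,axis=0),axis=1),yaws)
robot.line_to([*caps[0],.12],rot=[-np.pi/2,0,yaws[0]])
press(0)
E
```

```text
[0.03597555 0.03582265 0.03585415 0.03596255] [-0.73033577 -0.87155479 -1.15951633 -1.45159098 -1.59721577]
1 [(np.float64(66.0), np.float64(0.8)), (np.float64(65.3), np.float64(0.3)), (np.float64(64.6), np.float64(1.3)), (np.float64(63.9), np.float64(1.8)), (np.float64(63.2), np.float64(1.5)), (np.float64(62.5), np.float64(1.7)), (np.float64(61.7), np.float64(2.1)), (np.float64(61.1), np.float64(1.4)), (np.float64(60.4), np.float64(2.2)), (np.float64(60.0), np.float64(6.2)), (np.float64(59.8), np.float64(12.2))] 8.0917 [-3.5  0.2 11.8]
```

Cap 1 behaved as expected: it yielded, then hit the hard stop at z = 60 mm. I'll do the rest the same way, stopping if a cap doesn't reach its stop near 60 mm.

Run:
```python
from h import *
for i in range(1,5):
    l=press(i)
    if not(l[-1][1]>9 and l[-1][0]<60.6): print("STOP"); break
else:
    robot.line_to([caps[4][0],caps[4][1],.20]) 
    robot.goto([0.545,-0.25,0.24],[-np.pi/2,0,-1.16])
    robot.goto([0.36,-0.26,0.25],[-np.pi/2,0,1.98-np.pi])
    robot.pause(.3)
    im,c,M=look("wrist","w2"); look("scene","s2"); s=cv2.imread("pics/s2.png")
    cv2.imwrite("pics/s2c.png",cv2.resize(s[200:360,60:280],None,fx=3.5,fy=3.5,interpolation=2))
    print(robot.get_clock(),robot.get_contact_force())
```

```text
2 [(np.float64(66.0), np.float64(-1.0)), (np.float64(65.3), np.float64(0.2)), (np.float64(64.5), np.float64(0.1)), (np.float64(63.9), np.float64(0.2)), (np.float64(63.2), np.float64(1.3)), (np.float64(62.5), np.float64(0.7)), (np.float64(61.8), np.float64(0.9)), (np.float64(61.0), np.float64(1.3)), (np.float64(60.3), np.float64(1.1)), (np.float64(60.0), np.float64(4.6)), (np.float64(59.9), np.float64(10.9))] 12.625 [-2.6  1.1 11.3]
3 [(np.float64(66.0), np.float64(-1.0)), (np.float64(65.3), np.float64(-0.4)), (np.float64(64.6), np.float64(0.1)), (np.float64(63.9), np.float64(-0.2)), (np.float64(63.2), np.float64(1.6)), (np.float64(62.5), np.float64(1.0)), (np.float64(61.8), np.float64(0.5)), (np.float64(61.0), np.float64(0.9)), (np.float64(60.3), np.float64(0.2)), (np.float64(60.0), np.float64(4.6)), (np.float64(59.9), np.float64(11.1))] 17.1583 [-2.6  1.6 11.4]
4 [(np.float64(66.0), np.float64(-0.1)), (np.float64(65.3), np.float64(-0.0)), (np.float64(64.6), np.float64(0.5)), (np.float64(64.0), np.float64(1.4)), (np.float64(63.2), np.float64(1.5)), (np.float64(62.5), np.float64(1.3)), (np.float64(61.7), np.float64(1.1)), (np.float64(61.1), np.float64(0.2)), (np.float64(60.3), np.float64(1.4)), (np.float64(60.0), np.float64(5.7)), (np.float64(59.9), np.float64(9.5))] 21.6917 [-2.2  0.4 10.5]
5 [(np.float64(66.0), np.float64(0.3)), (np.float64(65.3), np.float64(-0.3)), (np.float64(64.5), np.float64(-0.1)), (np.float64(63.9), np.float64(0.2)), (np.float64(63.3), np.float64(2.3)), (np.float64(62.5), np.float64(1.7)), (np.float64(61.8), np.float64(1.3)), (np.float64(61.1), np.float64(0.7)), (np.float64(60.3), np.float64(1.8)), (np.float64(60.0), np.float64(4.6)), (np.float64(59.9), np.float64(10.4))] 26.225 [-1.5  1.9 10.5]
29.3333 [ 0.42992953 -0.07319582 -0.26472138]
```

View pics/s2c.png

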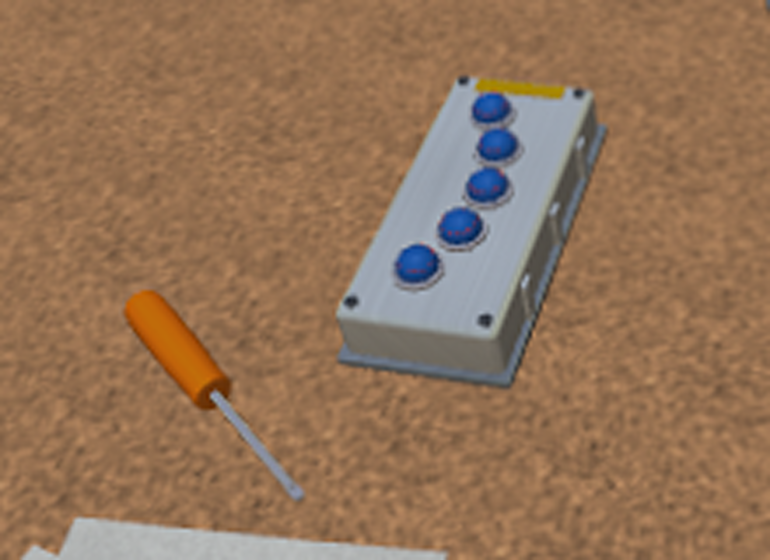

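The crop shows all five caps (490,108 to 417,263) sitting low with only a trace of red, and the screwdriver unmoved. I'll check the before and after shift and the bystanders numerically.

Run:
```python
from h import *
a=cv2.imread("pics/scene0.png")[:,:,::-1]; b=cv2.imread("pics/s2.png")[:,:,::-1]
for lo,hi in(((100,150,60),(125,255,255)),((5,200,120),(16,255,255))):
    for im in(a,b): print([tuple(np.round(x[0],1)) for x in blobs(im,lo,hi,40,2000) if x[0][0]<330 and x[0][1]>100])
d=np.abs(a.astype(int)-b).max(2); 
for n,(x0,y0,x1,y1) in dict(plug=(335,225,362,262),can=(303,100,330,158),black=(265,150,330,222),box=(155,215,240,310)).items(): print(n,(d[y0:y1,x0:x1]>40).sum())
robot.sign_off()
```

```text
[(np.float64(315.2), np.float64(134.0)), (np.float64(199.4), np.float64(229.0)), (np.float64(201.3), np.float64(239.6)), (np.float64(198.2), np.float64(251.0)), (np.float64(190.7), np.float64(262.8)), (np.float64(178.5), np.float64(273.6))]
[(np.float64(315.2), np.float64(134.1)), (np.float64(199.7), np.float64(230.3)), (np.float64(201.5), np.float64(240.8)), (np.float64(198.7), np.float64(252.4)), (np.float64(190.9), np.float64(264.3)), (np.float64(178.6), np.float64(274.6))]
[(np.float64(108.7), np.float64(297.5))]
[(np.float64(108.7), np.float64(297.6))]
plug 0
can 0
black 0
box 272
the job is handed in; nothing more can be done
```

I pressed all five blue caps home in one pass, starting at the yellow stripe, using the closed fingertips. I then took the hand clear and handed the job in at about 29 s on the robot's clock; no verdict is reported.

- **Pressing:** each cap gave way at low force, then met its hard stop with the fingertip at about 60 mm. I stopped at 9.5–12 N, well under the 35 N limit. Between caps the fingertip stayed about 15 mm above the pressed tops.
- **Caps after the pass:** in the scene camera each blue cap sits 1.0–1.5 pixels lower than at the start, which fits roughly 5 mm of travel. Faint red traces still show on the caps in the enlarged crop. I went by the force and height readings, which showed every cap on its stop.
- **Everything else:** the scene pictures show no change at the plug, the can or the black box, and the screwdriver handle is within 0.1 pixel of where it was.
- **Disagreement:** the top and wrist cameras differed by about 2 mm on the cap positions, so I used their average. The gripper partly hid cap 5 from the wrist camera, so there I used the top view plus the offset seen on the other four.

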